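# Press the three repair parts onto their test contacts in order

## Task

Run the contact test on the three parts lying in the test cradles: with the fingertips held together, push down lightly near the middle of the phone battery first, then of the opened phone whose circuit board shows, and last of the complete phone lying screen up, each until its tray has clearly sunk, by about half a centimetre or more, and stays down. Push gently, never hard against the stop, lift nothing out of its tray, leave the other things on the bench where they are, and draw the arm clear at the end.

Things in the scene. Friction and masses are not known exactly. Their poses are not given: they have to be found in the camera images.
- battery: Flat phone battery, 109 x 54 mm, its flat top 5 mm above its origin. Loose, lying level in its tray; origin in the middle of its underside, 27 mm over the bench at the start, x along its length, z up. Its solid block reaches from x = -46 to +26 mm and y = -26 to +26 mm; beyond that at +x is only a thin connector strip, at -x a small pull tab. 45 g.
- open_phone: Opened phone, 146 x 72 mm, its circuit board and a black battery bay in view. Loose, lying level in its tray; origin in the middle of its underside, 27 mm over the bench at the start, x along its length, z up. Its pushing surface is flat, 8 mm above the origin. About 170 g.
- whole_phone: Complete phone, 146 x 72 mm, plain dark screen upwards. Loose, lying level in its tray; origin in the middle of its underside, 27 mm over the bench at the start, x along its length, z up. Its pushing surface is flat, 8 mm above the origin. About 170 g.
- battery_mid (a point): Point on top of the battery where it is to be pushed: the middle of its solid block (x = -10, y = 0, z = 5 mm in the battery's frame); anywhere within about 3 cm of it will do.
- open_phone_mid (a point): Middle of the opened phone's top face, where it is to be pushed (8 mm above its origin); anywhere within about 3 cm of it will do.
- whole_phone_mid (a point): Middle of the complete phone's screen, where it is to be pushed (8 mm above its origin); anywhere within about 3 cm of it will do.
- battery_cradle: Fixed metal base on four short guide posts (heads 33 mm over the bench), carrying the grey tray in which the battery lies; the base plate is 160 x 82 mm (its x by y). Origin on the bench under the tray's middle, z up, x along the device's length. It may stand in any of three places side by side across the bench, nearer or farther by up to 15 cm, and be turned a little; the three cradles never stand closer than about 145 mm centre to centre.
- open_phone_cradle: Fixed metal base on four short guide posts (heads 33 mm over the bench), carrying the grey tray in which the opened phone lies; the base plate is 196 x 100 mm (its x by y). Origin on the bench under the tray's middle, z up, x along the device's length. It may stand in any of three places side by side across the bench, nearer or farther by up to 15 cm, and be turned a little; the three cradles never stand closer than about 145 mm centre to centre.
- whole_phone_cradle: Fixed metal base on four short guide posts (heads 33 mm over the bench), carrying the grey tray in which the complete phone lies; the base plate is 196 x 100 mm (its x by y). Origin on the bench under the tray's middle, z up, x along the device's length. It may stand in any of three places side by side across the bench, nearer or farther by up to 15 cm, and be turned a little; the three cradles never stand closer than about 145 mm centre to centre.
- battery_tray (a joint): How far the tray under the battery has been pushed down, in m: 0 = up (tray floor 27 mm over the bench), 0.014 = hard stop. It makes contact from 0.004 on; about 5 N moves it, rising to about 9 N near the stop (the resistance is friction with a weak spring), and it stays where it is left. It cannot tilt. Its rim stands 3 mm above its floor.
- open_phone_tray (a joint): How far the tray under the opened phone has been pushed down, in m: 0 = up (tray floor 27 mm over the bench), 0.014 = hard stop. It makes contact from 0.004 on; about 5 N moves it, rising to about 9 N near the stop (the resistance is friction with a weak spring), and it stays where it is left. It cannot tilt. Its rim stands 3 mm above its floor.
- whole_phone_tray (a joint): How far the tray under the complete phone has been pushed down, in m: 0 = up (tray floor 27 mm over the bench), 0.014 = hard stop. It makes contact from 0.004 on; about 5 N moves it, rising to about 9 N near the stop (the resistance is friction with a weak spring), and it stays where it is left. It cannot tilt. Its rim stands 3 mm above its floor.
- tape_roll: Bystander: loose roll of narrow tape lying flat, 54 mm across, 13 mm high, beyond the cradles. Origin in the middle of its underside.
- sink: Bystander: loose finned metal heat sink, 50 x 50 x 22 mm, beyond the cradles. Origin in the middle of its underside.
- stick: Bystander: loose memory stick, 16 x 72 x 9 mm, to the left of the cradles. Origin in the middle of its underside.
There are look-alikes about, which are no part of the job. Leave any black or blue look-alike of the open_phone_cradle alone.

How it is judged:
By the outcome, as a careful person would: the job done as asked, in the order asked, and still so for the second after the job is handed in, with the robot touching nothing.
It also fails if it takes over 45 s, if anything falls off the work surface, if the arm or the gripper's body presses on something with over 40 N, if the wrist force passes 120 N, or if a joint passes its speed limit or range.

## Robot

A 6-joint arm with a two-finger parallel gripper is mounted at the origin on a cart in front of the work surface, level with it; the furniture and walls round the work are solid. World frame = base frame: x ahead of the robot, y to its left, z up, the work surface at z = 0. Lengths are in m, angles in degrees, forces in N, time in s.
With the tool pointing down it reaches from about 0.4 to 0.825 m from the base axis. Payload 7 kg.
Tool frame: the origin (TCP) lies at the very end of the fingers, on their centre line; the grasp point (between the pads) lies 19 mm behind it; z points along the fingers, y is the line along which they close (so a half turn about z gives the same grasp; the last joint's range is limited). The gripper opens to 88 mm and grips with 3 to 60 N. Pads are 19 mm wide; open, the fingers measure 130 mm over their backs; the gripper's body (78 mm by 193 mm) begins 47 mm behind the grasp point.
Start: joints at [-53.852, 20.546, 0.682, 0, -70.136, -16.507], TCP at [0.227, -0.636, 0.201] pointing down, gripper open.
Joint ranges: [-176.03, 176.03], [-82.01, 121.73], [-58.28, 71.71], [-173.87, 95.51], [-174.79, -0.11], [-173.66, 173.66]. Speed limits (degrees/s): [136.94, 136.94, 172.46, 180, 180, 180].

## Interface

Orientations are given as [roll, pitch, yaw] about the fixed x, y, z axes, in that order (R = Rz(yaw) Ry(pitch) Rx(roll)).
In Python, from plant import r gives the robot as it stands. The module is installed in compiled form; this text tells all that it offers.
- The arm moves only by the tool jog_arm, never from a script. Its arguments are lists of equal length, an entry for each row: "travel": the shift along the tool's x, y, z each as a share of 50 cm, from -1 to 1, a list of three; "dr": the turn, a rotation vector about the tool's x, y, z each as a share of 360 degrees, from -1 to 1, a list of three; "claw": the opening, from 0 (shut) to 1 (fully open). A call has exactly 10 rows; each row is the pose to reach, as a shift and turn from the pose commanded when the call began, along the tool's axes at that moment, turning the shorter way round; what a row does not reach only later rows make up. A row lasts 1/8 s, in which the tool goes at most 62.5 mm and 10.7 degrees, less where a joint would pass 70% of its speed; a pose out of reach is approached as far as the arm can. A call with a number of a shift or a turn outside -1 to 1 is refused whole. A call with a gripper value outside its range is refused whole. The fingers move at their own pace and stop on an object; "newtons" is the grip in N (left out, the last holds). Time passes only in rows, so rows that repeat a pose let the fingers close, or fill a call up. It gives the time, the measured TCP pose, the force, the opening and the grip force at its end, in the units of the state.
- r.get_state(): the state, without advancing time (a new reading comes with each control period).
- r.capture(name): name is "scene" or "top" or "wrist"; returns a dict with "pixels" (420x560x3 uint8, red, green, blue), "range_z" (420x560 float32, m along the optical axis (not along the pixel's ray), 0 where there is no reading), "fx", "fy", "cx", "cy" (pixels), "position" and "attitude" of the camera in the world; the wrist camera has in their place "hand_eye" (4x4, takes a point from camera to tool coordinates, whose origin is the TCP and whose axes are the flange's). Camera axes: x right, y up, looking along -z (the intrinsics and any distortion apply to the point x, -y, -z); pixel columns grow to the right and rows downward; lengths in m; the calibration is good to about 2 mm. A picture is of the moment at which its call begins: read the wrist's pose just before it.
- r.close_job(): hands the job in; it is judged then, once.
Trained networks look in the newest picture that a camera, given by its name, has taken for a name from the list of things; names that differ only in an ending like _2 or _b are one class to them, and where a whole thing is asked for, a point or a joint stands for the part that bears it (a point fixed in the world has none). Each returns a list of dicts, best first, with "conf" (0 to 1); they miss things now and then, are a little off and sometimes report something else, mostly with a low value. They report only what shows in the picture. A call takes as long as a camera call. They do not tell look-alikes from the thing itself.
- r.boxes_of(name, camera): "extent" ([left, top, right, bottom] in pixels, round what is visible of it).
- r.regions_of(name, camera): "pixels" (420x560 bool, what is visible of it) and "extent" ([left, top, right, bottom] in pixels, round what is visible of it).
- r.tip_of(name, camera): "at" ([column, row] in pixels: a listed point, or the origin of a listed thing).
The state is a dict: "time_s": time; "joints": joint angles; "qd": joint speeds; "joint_torque": joint torques, N m; "tcp_pos": TCP position; "eef_rot": TCP orientation; "contact_force": force on the tool from outside, world axes, zero at the start; "moment": the same for the moment, N m; "gripper_width": finger opening in m; "gripper_force": force on a finger pad.
Only numpy, scipy, OpenCV 4.12 (cv2) and the standard library are available. Lean on these libraries where they do the work, as an engineer would, in place of code of your own. Each camera call takes 0.05 s, during which the arm holds its last target. There are 200 camera calls.

## Working session

There is one attempt and no reset: what is moved stays moved. The work goes in short steps, Python scripts to look and compute and a tool call to move; the robot and the scene stay as the last step left them, time stands still between calls to the robot, and variables do not carry over. Pictures are saved under pics/ and viewed, at most 10 in all, crops included, and the job is handed in when it is done.

Besides the shell and the picture viewer there is one more tool, called after ">>>" by a JSON object that holds its "fn" and its "kwargs", one argument or row to a line. jog_arm: Moves the arm, as the interface text tells. Its arguments: {"type":"object","properties":{"travel":{"type":"array"},"dr":{"type":"array"},"claw":{"type":"array"},"newtons":{"type":"number"}},"required":["travel","dr","claw"]}

```bash
mkdir -p pics
cat > h.py <<'E'
import numpy as np,cv2
from plant import r
from scipy.spatial.transform import Rotation as R
def att(a):
    a=np.array(a,float)
    if a.shape==(3,3): return a
    return R.from_euler('xyz',a,degrees=True).as_matrix() if a.size==3 else R.from_quat(a).as_matrix()
def world(c,u,v,z=None):
    # z: intersect plane; else use depth
    d=np.array([(u-c['cx'])/c['fx'],-(v-c['cy'])/c['fy'],-1.])
    A=att(c['attitude']);p=np.array(c['position'])
    if z is None:
        return p+A@d*float(c['range_z'][int(round(v)),int(round(u))])
    w=A@d
    return p+w*(z-p[2])/w[2]
E
python3 - <<'E'
from h import *
s=r.get_state();print(s['time_s'],s['tcp_pos'],s['eef_rot'],s['gripper_width'],s['contact_force'])
for n in['top','scene']:
    c=r.capture(n);cv2.imwrite(f'pics/{n}1.png',c['pixels'][:,:,::-1])
    print(n,[k for k in c],c['fx'],c['cx'],c['cy'],c['position'],c['attitude'])
    for o in['battery_mid','open_phone_mid','whole_phone_mid']:
        for t in r.tip_of(o,n): print(o,t['at'],round(t['conf'],2),world(c,*t['at']).round(3),world(c,*t['at'],z=.034).round(3))
    for o in['open_phone_cradle','battery','open_phone','whole_phone']:
        for t in r.boxes_of(o,n): 
            e=t['extent'];print(o,np.round(e),round(t['conf'],2))
E
```

```text
0.0 [ 0.22668372 -0.63524179  0.19981258] [ 1.79905410e+02 -7.15691540e-03 -1.60364743e+02] 0.087584861110674 [-0.11871638 -0.057669    0.42468844]
top ['pixels', 'range_z', 'fx', 'fy', 'cx', 'cy', 'position', 'attitude'] 384.29550766530974 275.5635845702381 202.53054495859755 [0.44926707 0.32828985 1.0054663 ] [  9.40616726   0.15320743 -90.14533826]
battery_mid [414.2, 249.3] 0.95 [ 0.49  -0.018  0.031] [ 0.49  -0.017  0.034]
battery_mid [281.9, 224.4] 0.48 [0.554 0.315 0.031] [0.554 0.315 0.034]
battery_mid [286.1, 223.1] 0.39 [0.557 0.304 0.037] [0.557 0.304 0.034]
open_phone_mid [348.7, 241.3] 0.63 [0.51  0.147 0.038] [0.511 0.147 0.034]
whole_phone_mid [286.6, 223.9] 0.69 [0.555 0.303 0.035] [0.555 0.303 0.034]
open_phone_cradle [322. 201. 377. 286.] 0.92
open_phone_cradle [175. 142. 235. 223.] 0.88
open_phone_cradle [112. 231. 154. 309.] 0.75
battery [401. 228. 426. 265.] 0.72
open_phone [328. 214. 369. 274.] 0.95
whole_phone [266. 192. 305. 253.] 0.96
scene ['pixels', 'range_z', 'fx', 'fy', 'cx', 'cy', 'position', 'attitude'] 386.07840507418393 282.85672714849926 208.69776866255407 [-0.02218288  0.96757369  0.50267526] [  64.12382217   -0.16792736 -135.63008944]
battery_mid [299.9, 227.1] 0.6 [0.544 0.325 0.036] [0.547 0.322 0.034]
battery_mid [388.7, 193.3] 0.59 [ 0.502 -0.033  0.031] [ 0.499 -0.027  0.034]
open_phone_mid [353.6, 211.9] 0.96 [0.496 0.161 0.038] [0.501 0.154 0.034]
open_phone_mid [284.4, 273.3] 0.55 [0.46  0.468 0.01 ] [0.436 0.493 0.034]
whole_phone_mid [299.8, 221.9] 0.93 [0.564 0.304 0.036] [0.566 0.301 0.034]
open_phone_cradle [142. 290. 261. 384.] 0.93
open_phone_cradle [159. 224. 248. 270.] 0.82
open_phone_cradle [312. 199. 389. 238.] 0.64
battery [371. 188. 401. 203.] 0.57
open_phone [324. 198. 383. 224.] 0.75
whole_phone [276. 211. 326. 242.] 0.62
```

View pics/top1.png

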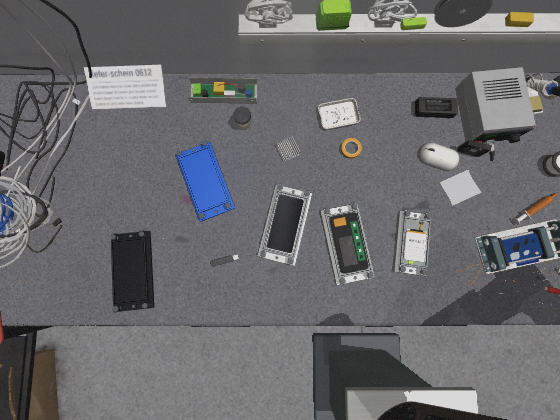

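View pics/scene1.png

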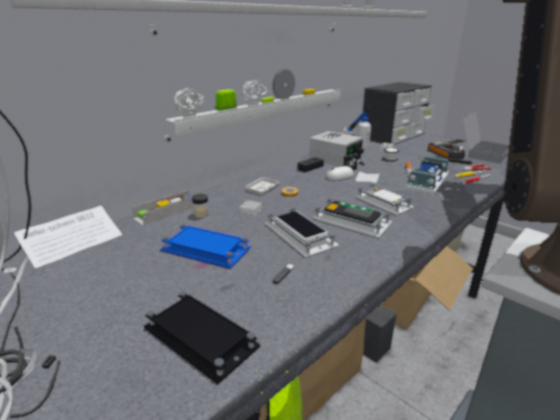

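The top view shows the battery cradle at about (414,245), the opened phone at (348,244) and the complete phone at (286,223). The blue look-alike is at (205,182) and the black one at (132,270). In the scene view the three real parts lie in a row at (389,198), (354,213) and (300,228). World positions agree between the two cameras to about 2 cm, so I'm heading over the battery.

>>> {"fn": "jog_arm", "kwargs": {
  "travel": [
    [-0.09,0.1,0],
    [-0.18,0.2,0],
    [-0.27,0.29,0],
    [-0.36,0.39,0],
    [-0.45,0.49,0],
    [-0.54,0.58,0],
    [-0.63,0.68,0],
    [-0.72,0.78,0],
    [-0.81,0.87,0],
    [-0.86,0.93,0]
  ],
  "dr": [
    [0,0,0],
    [0,0,0],
    [0,0,0],
    [0,0,0],
    [0,0,0],
    [0,0,0],
    [0,0,0],
    [0,0,0],
    [0,0,0],
    [0,0,0]
  ],
  "claw": [0,0,0,0,0,0,0,0,0,0],
  "newtons": 10
}}

```text
time_s: 2.05
tcp_pos: [0.473, -0.059, 0.2014]
eef_rot: [-180.0, 0.1, -160.3]
contact_force: [1.5, -0.2, 0.8]
gripper_width: 0.0009
gripper_force: 0.0
```

```bash
cat > w.py <<'E'
from h import *
def look(names,png=None):
    s=r.get_state();p=np.array(s['tcp_pos']);M=R.from_euler('xyz',s['eef_rot'],degrees=True).as_matrix()
    print(s['time_s'],p.round(4),np.round(s['eef_rot'],2),s['gripper_width'],np.round(s['contact_force'],2))
    c=r.capture('wrist');H=np.array(c['hand_eye'])
    c['attitude']=M@H[:3,:3];c['position']=p+M@H[:3,3]
    if png: cv2.imwrite('pics/'+png,c['pixels'][:,:,::-1])
    for n in names:
        for t in r.tip_of(n,'wrist'):
            w=world(c,*t['at']);print(n,t['at'],round(t['conf'],2),w.round(4),'tool shift/0.5:',(M.T@(w-p)/.5).round(3))
E
python3 -c "
from w import *
look(['battery_mid'],'w1.png')"
```

```text
2.05 [ 0.473  -0.059   0.2014] [-1.7999e+02  8.0000e-02 -1.6034e+02] 0.0008858605351135977 [ 1.46 -0.2   0.78]
battery_mid [307.6, 218.8] 0.84 [ 0.4997 -0.0184  0.0316] tool shift/0.5: [-0.077  0.059  0.34 ]
battery_mid [512.4, 325.1] 0.62 [0.5442 0.2769 0.0311] tool shift/0.5: [-0.36   0.585  0.341]
```

>>> {"fn": "jog_arm", "kwargs": {
  "travel": [
    [-0.04,0.03,0],
    [-0.075,0.06,0.05],
    [-0.075,0.06,0.1],
    [-0.075,0.06,0.15],
    [-0.075,0.06,0.2],
    [-0.075,0.06,0.24],
    [-0.075,0.06,0.27],
    [-0.075,0.06,0.29],
    [-0.075,0.06,0.3],
    [-0.075,0.06,0.3]
  ],
  "dr": [
    [0,0,0],
    [0,0,0],
    [0,0,0],
    [0,0,0],
    [0,0,0],
    [0,0,0],
    [0,0,0],
    [0,0,0],
    [0,0,0],
    [0,0,0]
  ],
  "claw": [0,0,0,0,0,0,0,0,0,0]
}}

```text
time_s: 3.4
tcp_pos: [0.4977, -0.0202, 0.0508]
eef_rot: [-180.0, -0.0, -160.4]
contact_force: [-0.2, 0.5, -0.1]
gripper_width: 0.0003
gripper_force: 0.0
```

```bash
python3 -c "
from w import *
look(['battery_mid'],'w2.png')"
```

```text
3.4 [ 0.4977 -0.0202  0.0508] [-180.     -0.   -160.36] 0.00033607153003308883 [-0.18  0.53 -0.05]
battery_mid [285.3, 236.8] 0.84 [ 0.5009 -0.0168  0.0331] tool shift/0.5: [-0.008  0.004  0.035]
```

View pics/w2.png

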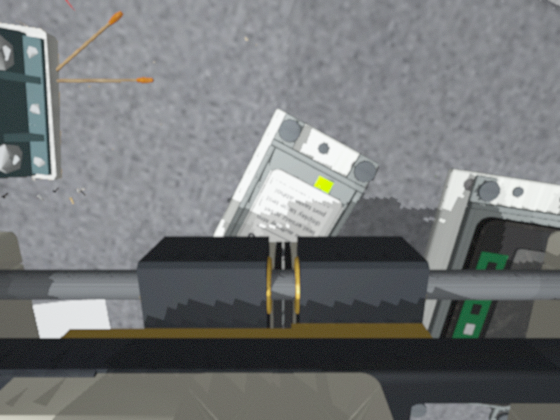

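The wrist view shows the closed fingertips over the middle of the battery (pull tab at (323,184), cradle head at (330,145)). The opened phone is well clear at the right, around (490,260).

>>> {"fn": "jog_arm", "kwargs": {
  "travel": [
    [0,0,0.02],
    [0,0,0.03],
    [0,0,0.034],
    [0,0,0.037],
    [0,0,0.04],
    [0,0,0.043],
    [0,0,0.046],
    [0,0,0.049],
    [0,0,0.052],
    [0,0,0.052]
  ],
  "dr": [
    [0,0,0],
    [0,0,0],
    [0,0,0],
    [0,0,0],
    [0,0,0],
    [0,0,0],
    [0,0,0],
    [0,0,0],
    [0,0,0],
    [0,0,0]
  ],
  "claw": [0,0,0,0,0,0,0,0,0,0]
}}

```text
time_s: 4.75
tcp_pos: [0.4975, -0.0202, 0.0246]
eef_rot: [180.0, -0.0, -160.4]
contact_force: [-1.1, -0.7, 0.2]
gripper_width: 0.0007
gripper_force: 0.0
```

```bash
cat >> w.py <<'E'
def height(name,cam='wrist'):
    s=r.get_state();p=np.array(s['tcp_pos']);M=R.from_euler('xyz',s['eef_rot'],degrees=True).as_matrix()
    c=r.capture(cam)
    if cam=='wrist':
        H=np.array(c['hand_eye']);c['attitude']=M@H[:3,:3];c['position']=p+M@H[:3,3]
    print(cam,s['time_s'],np.round(s['tcp_pos'],4),np.round(s['contact_force'],2))
    for t in r.regions_of(name,cam):
        m=cv2.erode(t['pixels'].astype(np.uint8),np.ones((3,3)));v,u=np.nonzero(m&(c['range_z']>0))
        if len(u)<5: continue
        w=np.array([world(c,a,b) for a,b in zip(u,v)])
        print(name,round(t['conf'],2),len(u),'xy',np.median(w[:,:2],0).round(3),'z pct',np.percentile(w[:,2],[10,25,50,75,90]).round(4))
E
python3 -c "
from w import *
height('battery');height('battery','top')"
```

```text
wrist 4.75 [ 0.4975 -0.0202  0.0246] [-1.12 -0.68  0.18]
battery 0.78 4358 xy [ 0.476 -0.022] z pct [0.0311 0.0317 0.0322 0.0326 0.033 ]
top 4.85 [ 0.4976 -0.0202  0.0248] [-0.38 -0.02  0.53]
```

```bash
python3 -c "
from w import *
c=r.capture('wrist');im=c['pixels'][:,:,::-1].copy()
for t in r.regions_of('battery','wrist'):
    k,_=cv2.findContours(t['pixels'].astype(np.uint8),0,1);cv2.drawContours(im,k,-1,(0,0,255),1)
cv2.imwrite('pics/w3.png',im)
s=c['range_z'];print(s[200:420:20,::40].round(3))
print(np.array(c['hand_eye']).round(3))"
```

```text
[[0.214 0.214 0.214 0.215 0.215 0.216 0.206 0.181 0.182 0.185 0.216 0.215
  0.207 0.181]
 [0.219 0.22  0.218 0.219 0.217 0.218 0.189 0.184 0.185 0.188 0.219 0.219
  0.21  0.187]
 [0.091 0.223 0.222 0.222 0.09  0.089 0.089 0.189 0.09  0.089 0.088 0.223
  0.214 0.185]
 [0.093 0.227 0.227 0.225 0.077 0.076 0.076 0.146 0.077 0.077 0.076 0.227
  0.195 0.188]
 [0.084 0.083 0.083 0.084 0.077 0.075 0.076 0.084 0.075 0.075 0.076 0.084
  0.083 0.084]
 [0.092 0.235 0.235 0.235 0.076 0.076 0.077 0.124 0.077 0.077 0.078 0.225
  0.201 0.194]
 [0.092 0.24  0.228 0.238 0.078 0.078 0.078 0.128 0.079 0.078 0.077 0.23
  0.199 0.197]
 [0.068 0.068 0.068 0.068 0.068 0.068 0.069 0.069 0.069 0.068 0.07  0.069
  0.068 0.068]
 [0.062 0.063 0.062 0.063 0.062 0.064 0.063 0.062 0.063 0.063 0.063 0.064
  0.063 0.062]
 [0.061 0.059 0.059 0.059 0.06  0.057 0.058 0.058 0.056 0.056 0.061 0.059
  0.059 0.061]
 [0.054 0.054 0.055 0.055 0.055 0.054 0.053 0.054 0.053 0.054 0.062 0.062
  0.061 0.06 ]]
[[ 0.001  0.965  0.263  0.071]
 [ 1.    -0.    -0.001  0.   ]
 [-0.001  0.263 -0.965 -0.184]
 [ 0.     0.     0.     1.   ]]
```

View pics/w3.png

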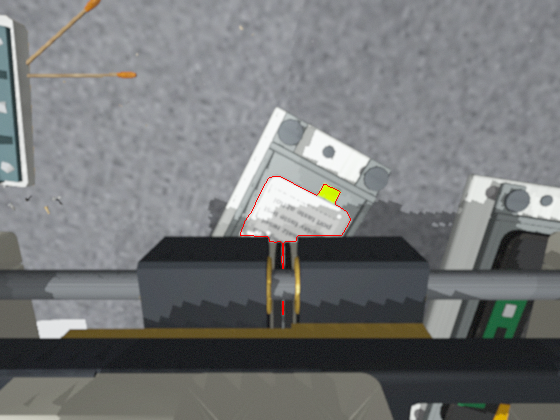

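```bash
python3 -c "
from w import *
s=r.get_state();p=np.array(s['tcp_pos']);M=R.from_euler('xyz',s['eef_rot'],degrees=True).as_matrix()
c=r.capture('wrist');H=np.array(c['hand_eye']);c['attitude']=M@H[:3,:3];c['position']=p+M@H[:3,3]
print(p,s['contact_force'],s['joint_torque'])
for q in [(100,150),(180,120),(420,120),(480,60),(290,130),(376,178),(329,151),(290,200),(310,225),(262,195),(285,165),(517,200)]: print(q,world(c,*q).round(4))
t=r.capture('top')
for q in [(440,250),(380,230),(414,240),(411,236),(418,236),(414,232)]: print('top',q,world(t,*q).round(4))
"
```

```text
[ 0.49760841 -0.02018483  0.02480177] [ 0.66889241  0.52300796 -0.94717163] [ 1.26699902e-04 -4.17166150e+01  2.02818722e+01  4.83110100e+00
 -7.97693292e-02 -4.76497135e-07]
(100, 150) [ 4.875e-01 -1.477e-01  3.000e-04]
(180, 120) [ 4.522e-01 -1.042e-01  3.000e-04]
(420, 120) [0.4018 0.0369 0.0013]
(480, 60) [0.3586 0.0553 0.0013]
(290, 130) [ 0.4341 -0.0384  0.0352]
(376, 178) [0.4423 0.0147 0.0351]
(329, 151) [ 0.4383 -0.0109  0.0103]
(290, 200) [ 0.4702 -0.0251  0.0327]
(310, 225) [ 0.4805 -0.0091  0.032 ]
(262, 195) [ 0.4732 -0.0409  0.0311]
(285, 165) [ 0.4533 -0.0342  0.0272]
(517, 200) [0.4271 0.0947 0.0339]
top (440, 250) [0.4707 0.1037 0.4732]
top (380, 230) [5.421e-01 5.720e-02 1.000e-04]
top (414, 240) [0.4859 0.131  0.452 ]
top (411, 236) [0.4928 0.1296 0.4368]
top (418, 236) [0.4915 0.1252 0.4529]
top (414, 232) [0.5251 0.016  0.1327]
```

>>> {"fn": "jog_arm", "kwargs": {
  "travel": [
    [0,0,0.001],
    [0,0,0.002],
    [0,0,0.003],
    [0,0,0.004],
    [0,0,0.005],
    [0,0,0.006],
    [0,0,0.007],
    [0,0,0.008],
    [0,0,0.009],
    [0,0,0.01]
  ],
  "dr": [
    [0,0,0],
    [0,0,0],
    [0,0,0],
    [0,0,0],
    [0,0,0],
    [0,0,0],
    [0,0,0],
    [0,0,0],
    [0,0,0],
    [0,0,0]
  ],
  "claw": [0,0,0,0,0,0,0,0,0,0]
}}

```text
time_s: 6.4
tcp_pos: [0.4976, -0.0202, 0.0197]
eef_rot: [180.0, -0.0, -160.4]
contact_force: [0.7, 0.9, -0.0]
gripper_width: 0.0004
gripper_force: 0.0
```

```bash
python3 -c "
from w import *
for i in range(2): height('battery')
print(r.get_state()['moment'],r.get_state()['joint_torque'])"
```

```text
wrist 6.4 [ 0.4976 -0.0202  0.0197] [ 0.69  0.87 -0.02]
battery 0.58 4435 xy [ 0.475 -0.022] z pct [0.031  0.0316 0.0321 0.0326 0.033 ]
wrist 6.5 [ 0.4975 -0.0202  0.0197] [ 0.06  0.11 -0.82]
battery 0.66 4314 xy [ 0.475 -0.022] z pct [0.031  0.0316 0.0321 0.0326 0.033 ]
[-0.01000978 -0.0409711  -0.01604225] [-7.09466494e-04 -4.20229125e+01  1.99653035e+01  4.75542203e+00
 -7.82077736e-02 -5.02874968e-05]
```

```bash
python3 -c "
from w import *
c=r.capture('scene')['pixels'][120:240,310:470,::-1]
cv2.imwrite('pics/s2.png',cv2.resize(c,None,fx=5,fy=5,interpolation=2))"
```

```text
(no output)
```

View pics/s2.png

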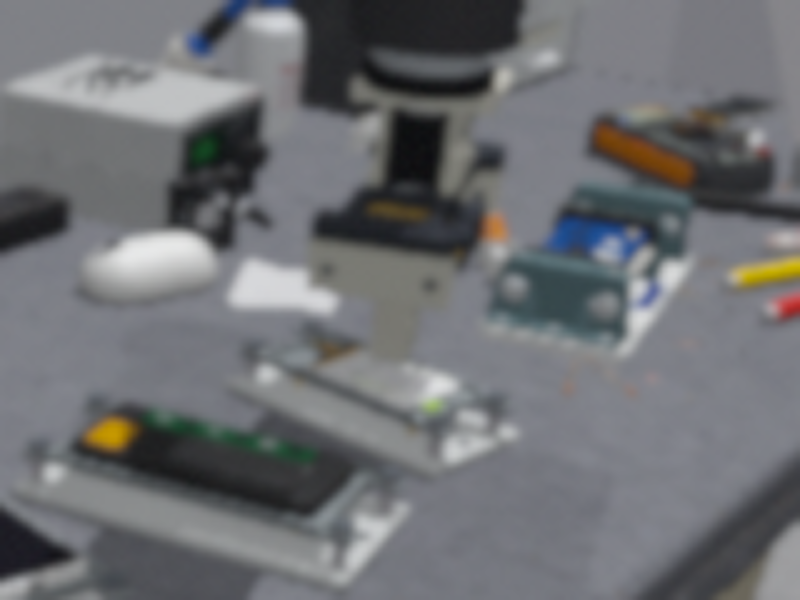

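The scene close-up shows the closed fingertips ending right at the battery's middle, about (393,360) in the crop. The battery still sits high and the force is nil, so the true tip ends higher than the reported TCP. I'll go on in small steps, using force and depth as the guide.

>>> {"fn": "jog_arm", "kwargs": {
  "travel": [
    [0,0,0.001],
    [0,0,0.002],
    [0,0,0.003],
    [0,0,0.004],
    [0,0,0.005],
    [0,0,0.006],
    [0,0,0.007],
    [0,0,0.008],
    [0,0,0.009],
    [0,0,0.01]
  ],
  "dr": [
    [0,0,0],
    [0,0,0],
    [0,0,0],
    [0,0,0],
    [0,0,0],
    [0,0,0],
    [0,0,0],
    [0,0,0],
    [0,0,0],
    [0,0,0]
  ],
  "claw": [0,0,0,0,0,0,0,0,0,0]
}}

```text
time_s: 7.9
tcp_pos: [0.4976, -0.0202, 0.0147]
eef_rot: [180.0, -0.0, -160.4]
contact_force: [1.0, -0.6, -1.1]
gripper_width: 0.0007
gripper_force: 0.0
```

```bash
python3 -c "
from w import *
for i in range(2): height('battery')"
```

```text
wrist 7.9 [ 0.4976 -0.0202  0.0147] [ 1.   -0.57 -1.06]
battery 0.6 4198 xy [ 0.474 -0.022] z pct [0.031  0.0316 0.0321 0.0326 0.033 ]
wrist 8.0 [ 0.4975 -0.0202  0.0147] [ 0.55 -0.54 -0.94]
battery 0.6 4107 xy [ 0.474 -0.022] z pct [0.0311 0.0316 0.0321 0.0325 0.0329]
```

>>> {"fn": "jog_arm", "kwargs": {
  "travel": [
    [0,0,0.001],
    [0,0,0.002],
    [0,0,0.003],
    [0,0,0.004],
    [0,0,0.005],
    [0,0,0.006],
    [0,0,0.007],
    [0,0,0.008],
    [0,0,0.009],
    [0,0,0.01]
  ],
  "dr": [
    [0,0,0],
    [0,0,0],
    [0,0,0],
    [0,0,0],
    [0,0,0],
    [0,0,0],
    [0,0,0],
    [0,0,0],
    [0,0,0],
    [0,0,0]
  ],
  "claw": [0,0,0,0,0,0,0,0,0,0]
}}

```text
time_s: 9.35
tcp_pos: [0.4976, -0.0202, 0.0097]
eef_rot: [180.0, -0.0, -160.4]
contact_force: [0.4, 0.9, 0.4]
gripper_width: 0.0008
gripper_force: 0.0
```

```bash
python3 -c "
from w import *
for i in range(2): height('battery')
c=r.capture('scene')['pixels'][120:240,310:470,::-1]
cv2.imwrite('pics/s3.png',cv2.resize(c,None,fx=5,fy=5,interpolation=2))"
```

```text
wrist 9.35 [ 0.4976 -0.0202  0.0097] [0.44 0.88 0.45]
battery 0.93 4170 xy [ 0.473 -0.023] z pct [0.031  0.0316 0.0321 0.0326 0.033 ]
wrist 9.45 [ 0.4976 -0.0202  0.0097] [ 0.36  0.01 -1.03]
battery 0.97 4283 xy [ 0.473 -0.022] z pct [0.0308 0.0316 0.0321 0.0325 0.033 ]
```

View pics/s3.png

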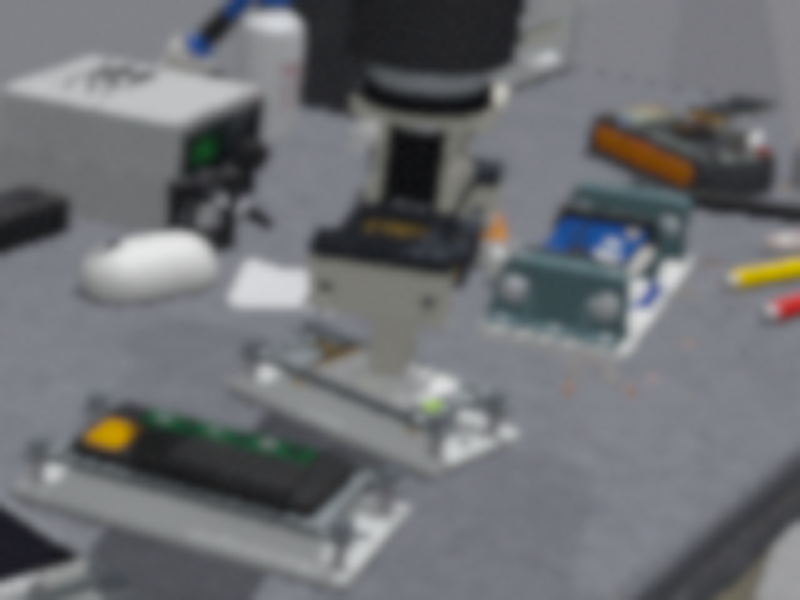

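```bash
python3 -c "
from w import *
c=r.capture('scene');A=att(c['attitude'])
for z in(.01,.02,.03,.035,.04,.05,.06):
    q=A.T@(np.array([.4976,-.0202,z])-c['position']);u=c['cx']-c['fx']*q[0]/q[2];v=c['cy']+c['fy']*q[1]/q[2]
    print(z,round(u,1),round(v,1),'crop',(u-310)*5,(v-120)*5,'depth',-q[2])
print(c['range_z'][180:206,384:394:3].round(3))
for v in range(180,206,2): print(v,world(c,388,v).round(3))
"
```

```text
0.01 387.0 201.3 crop 385.0544260890351 406.3247158109874 depth 1.1777659633245832
0.02 387.4 198.3 crop 387.0395569257096 391.38472114882074 depth 1.1734017047020884
0.03 387.8 195.3 crop 389.03950957052984 376.33317830529666 depth 1.1690374460795936
0.035 388.0 193.8 crop 390.04509604257663 368.76518518002126 depth 1.1668553167683462
0.04 388.2 192.2 crop 391.0544506441539 361.16883330174335 depth 1.164673187457099
0.05 388.6 189.2 crop 393.08454927407297 345.89041329317763 depth 1.1603089288346042
0.06 389.0 186.1 crop 395.1299771419366 330.4966262121583 depth 1.1559446702121094
[[1.064 1.061 1.053 1.052]
 [1.062 1.057 1.057 1.056]
 [1.067 1.059 1.057 1.055]
 [1.134 1.063 1.057 1.054]
 [1.135 1.136 1.132 1.062]
 [1.139 1.14  1.132 0.   ]
 [1.144 1.137 1.135 1.307]
 [1.14  1.147 1.137 1.306]
 [1.147 1.146 1.138 1.295]
 [1.147 1.147 1.142 1.29 ]
 [1.151 1.145 1.142 1.283]
 [1.156 1.145 1.143 1.273]
 [1.151 1.154 1.145 1.188]
 [1.154 1.151 1.149 1.184]
 [1.156 1.153 1.149 1.168]
 [1.162 1.168 1.161 1.165]
 [1.158 1.157 1.156 1.154]
 [1.154 1.152 1.15  1.152]
 [1.147 1.145 1.144 1.143]
 [1.138 1.141 1.14  1.139]
 [1.139 1.138 1.133 1.133]
 [1.14  1.137 1.132 1.139]
 [1.178 1.134 1.122 1.132]
 [1.171 1.17  1.121 1.121]
 [1.167 1.162 1.126 1.115]
 [1.157 1.159 1.158 1.119]]
180 [0.459 0.063 0.114]
182 [0.46  0.06  0.107]
184 [ 0.492 -0.002  0.073]
186 [ 0.492 -0.004  0.067]
188 [ 0.492 -0.004  0.06 ]
190 [ 0.492 -0.007  0.053]
192 [ 0.492 -0.008  0.046]
194 [ 0.49  -0.006  0.041]
196 [ 0.492 -0.011  0.032]
198 [0.485 0.001 0.032]
200 [0.479 0.011 0.03 ]
202 [0.474 0.019 0.028]
204 [ 0.486 -0.007  0.009]
```

Projected on the finger's column, the fingertip ends about 24 mm above the reported TCP (row 195 gives z≈0.033). It is therefore just about to touch.

>>> {"fn": "jog_arm", "kwargs": {
  "travel": [
    [0,0,0.001],
    [0,0,0.002],
    [0,0,0.003],
    [0,0,0.004],
    [0,0,0.005],
    [0,0,0.006],
    [0,0,0.007],
    [0,0,0.008],
    [0,0,0.009],
    [0,0,0.01]
  ],
  "dr": [
    [0,0,0],
    [0,0,0],
    [0,0,0],
    [0,0,0],
    [0,0,0],
    [0,0,0],
    [0,0,0],
    [0,0,0],
    [0,0,0],
    [0,0,0]
  ],
  "claw": [0,0,0,0,0,0,0,0,0,0]
}}

```text
time_s: 10.9
tcp_pos: [0.4976, -0.0202, 0.005]
eef_rot: [-180.0, 0.0, -160.3]
contact_force: [-1.6, 0.1, 5.3]
gripper_width: 0.0005
gripper_force: 2.7
```

```bash
python3 -c "
from w import *
for i in range(2): height('battery')"
```

```text
wrist 10.9 [ 0.4976 -0.0202  0.005 ] [-1.63  0.12  5.3 ]
battery 0.89 4228 xy [ 0.472 -0.023] z pct [0.0297 0.0305 0.031  0.0315 0.0319]
wrist 11.0 [ 0.4976 -0.0202  0.005 ] [-0.7  -0.62  4.45]
battery 0.73 4209 xy [ 0.472 -0.023] z pct [0.0296 0.0304 0.0309 0.0314 0.0318]
```

Contact is made: 5 N, and the battery is 1.1 mm down. I'll push 7 mm more.

>>> {"fn": "jog_arm", "kwargs": {
  "travel": [
    [0,0,0.002],
    [0,0,0.004],
    [0,0,0.006],
    [0,0,0.008],
    [0,0,0.01],
    [0,0,0.012],
    [0,0,0.014],
    [0,0,0.014],
    [0,0,0.014],
    [0,0,0.014]
  ],
  "dr": [
    [0,0,0],
    [0,0,0],
    [0,0,0],
    [0,0,0],
    [0,0,0],
    [0,0,0],
    [0,0,0],
    [0,0,0],
    [0,0,0],
    [0,0,0]
  ],
  "claw": [0,0,0,0,0,0,0,0,0,0]
}}

```text
time_s: 12.35
tcp_pos: [0.4977, -0.0202, -0.002]
eef_rot: [-180.0, 0.0, -160.4]
contact_force: [-1.5, 0.6, 5.0]
gripper_width: 0.0005
gripper_force: 2.6
```

```bash
python3 -c "
from w import *
height('battery')"
```

```text
wrist 12.35 [ 0.4977 -0.0202 -0.002 ] [-1.46  0.62  4.96]
battery 0.62 4063 xy [ 0.472 -0.023] z pct [0.0227 0.0234 0.0239 0.0244 0.0248]
```

>>> {"fn": "jog_arm", "kwargs": {
  "travel": [
    [0,0,-0.04],
    [0,0,-0.12],
    [0,0,-0.2],
    [-0.03,0.08,-0.2],
    [-0.07,0.17,-0.2],
    [-0.11,0.26,-0.2],
    [-0.127,0.316,-0.2],
    [-0.127,0.316,-0.2],
    [-0.127,0.316,-0.2],
    [-0.127,0.316,-0.2]
  ],
  "dr": [
    [0,0,0],
    [0,0,0],
    [0,0,0],
    [0,0,0],
    [0,0,0],
    [0,0,0],
    [0,0,0],
    [0,0,0],
    [0,0,0],
    [0,0,0]
  ],
  "claw": [0,0,0,0,0,0,0,0,0,0]
}}

```text
time_s: 13.7
tcp_pos: [0.5042, 0.1491, 0.0977]
eef_rot: [-180.0, -0.0, -160.4]
contact_force: [0.2, 0.5, 1.3]
gripper_width: 0.0003
gripper_force: 0.0
```

```bash
python3 -c "
from w import *
look(['open_phone_mid']);height('open_phone');height('battery','top');height('battery','scene')"
```

```text
13.7 [0.5042 0.1491 0.0977] [-1.8000e+02 -2.0000e-02 -1.6041e+02] 0.00031441161617484396 [0.18 0.47 1.28]
open_phone_mid [282.4, 216.4] 0.91 [0.5063 0.1502 0.0384] tool shift/0.5: [-0.005  0.001  0.118]
wrist 13.8 [0.5043 0.1492 0.0978] [ 0.17 -0.42  1.01]
open_phone 0.6 9699 xy [0.479 0.142] z pct [0.0355 0.0362 0.0373 0.0386 0.0392]
top 13.9 [0.5044 0.1494 0.0978] [-0.16 -0.07 -0.67]
scene 14.0 [0.5044 0.1496 0.0978] [ 0.76 -0.09 -0.12]
battery 0.71 104 xy [ 0.498 -0.014] z pct [0.0233 0.0237 0.0243 0.025  0.0258]
```

>>> {"fn": "jog_arm", "kwargs": {
  "travel": [
    [-0.004,0,0.08],
    [-0.004,0,0.15],
    [-0.004,0,0.168],
    [-0.004,0,0.172],
    [-0.004,0,0.176],
    [-0.004,0,0.18],
    [-0.004,0,0.184],
    [-0.004,0,0.188],
    [-0.004,0,0.191],
    [-0.004,0,0.193]
  ],
  "dr": [
    [0,0,0],
    [0,0,0],
    [0,0,0],
    [0,0,0],
    [0,0,0],
    [0,0,0],
    [0,0,0],
    [0,0,0],
    [0,0,0],
    [0,0,0]
  ],
  "claw": [0,0,0,0,0,0,0,0,0,0]
}}

```text
time_s: 15.35
tcp_pos: [0.507, 0.1512, 0.0024]
eef_rot: [180.0, 0.1, -160.3]
contact_force: [-1.6, 0.4, 6.7]
gripper_width: 0.0006
gripper_force: 3.4
```

```bash
python3 -c "
from w import *
height('open_phone')"
```

```text
wrist 15.35 [0.507  0.1512 0.0024] [-1.62  0.4   6.75]
open_phone 0.89 15980 xy [0.465 0.139] z pct [0.0281 0.0287 0.0296 0.0311 0.0318]
open_phone 0.73 13341 xy [0.43  0.127] z pct [0.008  0.0087 0.0201 0.023  0.0327]
```

>>> {"fn": "jog_arm", "kwargs": {
  "travel": [
    [0,0,-0.04],
    [0,0,-0.12],
    [0,0,-0.2],
    [-0.06,0.07,-0.2],
    [-0.12,0.15,-0.2],
    [-0.17,0.21,-0.2],
    [-0.2,0.25,-0.2],
    [-0.2,0.25,-0.2],
    [-0.2,0.25,-0.2],
    [-0.2,0.25,-0.2]
  ],
  "dr": [
    [0,0,0],
    [0,0,0],
    [0,0,0],
    [0,0,0],
    [0,0,0],
    [0,0,0],
    [0,0,0],
    [0,0,0],
    [0,0,0],
    [0,0,0]
  ],
  "claw": [0,0,0,0,0,0,0,0,0,0]
}}

```text
time_s: 16.7
tcp_pos: [0.5582, 0.3012, 0.1016]
eef_rot: [180.0, 0.0, -160.4]
contact_force: [0.4, 0.8, -0.1]
gripper_width: 0.0004
gripper_force: 0.0
```

```bash
python3 -c "
from w import *
look(['whole_phone_mid']);height('whole_phone');height('open_phone','top');height('open_phone','scene')"
```

```text
16.7 [0.5582 0.3012 0.1016] [ 1.7999e+02  1.0000e-02 -1.6039e+02] 0.0004225642843255142 [ 0.38  0.76 -0.14]
whole_phone_mid [290.4, 214.5] 0.7 [0.5586 0.3086 0.0352] tool shift/0.5: [-0.006  0.014  0.133]
wrist 16.8 [0.5583 0.3013 0.1016] [-0.18  0.76 -0.62]
whole_phone 0.85 9968 xy [0.531 0.31 ] z pct [0.0352 0.0356 0.036  0.0365 0.0369]
top 16.9 [0.5584 0.3015 0.1016] [ 0.07  0.19 -0.49]
open_phone 0.79 1401 xy [0.509 0.148] z pct [0.0266 0.0278 0.0291 0.0305 0.0318]
scene 17.0 [0.5584 0.3017 0.1015] [ 0.47 -0.22 -0.41]
open_phone 0.83 571 xy [0.503 0.162] z pct [0.0268 0.0284 0.0295 0.0308 0.0318]
open_phone 0.28 693 xy [0.547 0.317] z pct [0.0349 0.0356 0.0363 0.0367 0.0373]
```

Both trays have stayed down. Same descent for the complete phone, to a TCP height of about 0.0015.

>>> {"fn": "jog_arm", "kwargs": {
  "travel": [
    [-0.003,0.007,0.08],
    [-0.003,0.007,0.155],
    [-0.003,0.007,0.175],
    [-0.003,0.007,0.179],
    [-0.003,0.007,0.183],
    [-0.003,0.007,0.187],
    [-0.003,0.007,0.191],
    [-0.003,0.007,0.195],
    [-0.003,0.007,0.198],
    [-0.003,0.007,0.2]
  ],
  "dr": [
    [0,0,0],
    [0,0,0],
    [0,0,0],
    [0,0,0],
    [0,0,0],
    [0,0,0],
    [0,0,0],
    [0,0,0],
    [0,0,0],
    [0,0,0]
  ],
  "claw": [0,0,0,0,0,0,0,0,0,0]
}}

```text
time_s: 18.35
tcp_pos: [0.5594, 0.3065, 0.0027]
eef_rot: [180.0, 0.1, -160.3]
contact_force: [-0.7, -1.0, 7.6]
gripper_width: 0.0002
gripper_force: 3.3
```

```bash
python3 -c "
from w import *
height('whole_phone')"
```

```text
wrist 18.35 [0.5594 0.3065 0.0027] [-0.73 -1.04  7.61]
whole_phone 0.79 15461 xy [0.514 0.311] z pct [0.0281 0.0285 0.0289 0.0294 0.0297]
```

>>> {"fn": "jog_arm", "kwargs": {
  "travel": [
    [0,0,-0.04],
    [0,0,-0.12],
    [0,0,-0.2],
    [0,0,-0.28],
    [0,0,-0.36],
    [0.05,0,-0.42],
    [0.1,0,-0.45],
    [0.15,0,-0.45],
    [0.15,0,-0.45],
    [0.15,0,-0.45]
  ],
  "dr": [
    [0,0,0],
    [0,0,0],
    [0,0,0],
    [0,0,0],
    [0,0,0],
    [0,0,0],
    [0,0,0],
    [0,0,0],
    [0,0,0],
    [0,0,0]
  ],
  "claw": [0,0,0,0,0,0,0,0,0,0]
}}

```text
time_s: 19.7
tcp_pos: [0.4882, 0.2808, 0.2266]
eef_rot: [180.0, 0.0, -160.3]
contact_force: [0.8, -0.2, -0.2]
gripper_width: 0.0003
gripper_force: 0.0
```

```bash
python3 -c "
from w import *
for n in['battery','open_phone','whole_phone']:
    height(n,'scene')
height('whole_phone')"
```

```text
scene 19.7 [0.4882 0.2808 0.2266] [ 0.75 -0.21 -0.23]
battery 0.65 132 xy [ 0.501 -0.014] z pct [0.023  0.0236 0.0243 0.0249 0.0255]
scene 19.8 [0.4884 0.2807 0.2261] [ 0.51  0.61 -0.17]
open_phone 0.57 553 xy [0.502 0.16 ] z pct [0.0276 0.0285 0.0296 0.0309 0.0319]
scene 19.9 [0.4883 0.2806 0.2258] [0.41 0.19 0.93]
whole_phone 0.9 712 xy [0.549 0.317] z pct [0.0276 0.0284 0.029  0.0297 0.0301]
wrist 20.0 [0.4882 0.2806 0.2258] [-0.42  0.35  0.41]
whole_phone 0.98 2749 xy [0.519 0.311] z pct [0.028  0.0284 0.029  0.0295 0.03  ]
```

All three stay down; handing in.

```bash
python3 -c "
from plant import r
print(r.close_job())"
```

```text
the job is handed in; nothing more can be done
None
```

I pushed the battery, the opened phone and the complete phone down in that order, by about 8, 7.5 and 7 mm at 5–8 N; all three trays stayed down, the arm is clear, and the job was handed in at about 20 s.

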